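Roll a drawing tube under the document camera and take its picture

TASK

Photograph the thick cardboard drawing tube: with a fingertip on top of it, roll it over the desk until it lies along the white centre line of the document camera's mat, let go so that it stays there at rest, then press the shutter button and let it come up again. Roll the tube only: never pick it up, crush it or push it from low down, and do not press the button before the tube is in place. Leave the slim tube and the other things on the desk where they are.

Things in the scene. Friction and masses are not known exactly. Their poses are not given: they have to be found in the camera images.
- scanner: document camera, fixed. Origin: centre of its dark mat, at desk height; mat 340 (x) by 240 mm (y), 1 mm, no step: things on it stand at desk height. White centre line, 2.5 mm wide, along x at y = 0. The foot (26 mm high) and column stand beyond it at x 225 to 325 mm; the head hangs at x 175 to 275 mm, 340 to 390 mm up. May be turned slightly about z.
- plan_tube: thick cardboard tube lying on its side, 280 mm long, 0.25 to 0.55 kg. End flanges 80 mm across, 6 mm wide, carry it; cardboard between is 77 mm across, top 78.5 mm up. Origin: on its axis, mid-length, 40 mm up; x along the axis, y and z turn as it rolls. Starts 110 to 160 mm left or right of the line, nearly parallel. Rolls 40 mm per rad; let go slowly, it stops within mm; a light press grips
- slim_tube: a second, slim cardboard tube, 300 mm long and 50 mm across, lying on the other side of the mat; not to be touched. Origin: on its axis at mid-length, 25 mm above the desk; x is its axis.
- shutter (a joint): the shutter button's travel in m: 0 up, 0.006 fully down; it starts to move at 1.5 N, takes 5 N fully down, and springs back up
- shutter_top (a point): centre of the top of the shutter button, a round grey cap 36 mm across standing on a 52 mm round black base fixed to the desk, top 22 mm above the desk; it stands off to the left or to the right of the tubes. Press straight down.
- stamp: a wooden hand stamp, 62 mm long, 32 mm wide, 86 mm high; origin under its centre, loose
- loupe: a round stand loupe, 52 mm across, 44 mm high, beyond the far end of the left-hand tube; origin under its centre, loose
- scale_bar: a flat white photo scale bar, 160 x 24 x 6 mm, lying between the mat's far edge and the camera's foot; origin under its centre, loose
- stapler: a desk stapler, 150 mm long, 60 mm high; origin under its centre, loose
- punch: a two-hole punch, 115 x 100 mm, 75 mm high; origin under its centre, loose
- tape_stand: a tape dispenser, 150 x 55 mm, 90 mm high; origin under its centre, loose
- pen_cup: a round steel pen cup, 76 mm across, 100 mm high, pens to 160 mm; origin under its centre, loose
Mind the look-alikes: they are no part of the job. Leave any orange or yellow look-alike of the part that bears shutter alone.

How it is judged:
By the outcome, as a careful person would: the job done as asked, in the order asked, and still so for the second after the job is handed in, with the robot touching nothing.
It also fails if it takes over 59 s, if anything falls off the work surface, if the arm or the gripper's body presses on something with over 40 N, if the wrist force passes 120 N, or if a joint passes its speed limit or range.

ROBOT

A 6-joint arm with a two-finger parallel gripper is mounted at the origin on the work surface. World frame = base frame: x ahead of the robot, y to its left, z up, the work surface at z = 0. Lengths are in m, angles in degrees, forces in N, time in s.
With the tool pointing down it reaches from about 0.25 to 0.725 m from the base axis. Payload 9.7 kg.
Tool frame: the origin (TCP) lies at the very end of the fingers, on their centre line; the grasp point (between the pads) lies 19 mm behind it (bot.grip_depth is the distance from the TCP to the grasp point, in m); z points along the fingers, y is the direction in which the jaws open and shut (so a half turn about z gives the same grasp; the last joint's range is limited). The gripper opens to 85 mm and grips with 20 to 120 N. Pads are 22 mm wide; open, the fingers measure 114 mm over their backs; the gripper's body (76 mm by 85 mm) begins 54 mm behind the grasp point. The pads swing forward as they close: fully open they stand 13 mm farther back than shut.
Start: joints at [-63.77, 4.979, 10.078, 95.1, 0, 90], TCP at [0.243, -0.493, 0.231] pointing down, gripper open.
Joint ranges: [-179.16, 179.16], [-48.56, 103.87], [-65.8, 70.77], [-126.05, 130.52], [-82.76, 87.17], [-180, 180]. Speed limits (degrees/s): [127.2, 127.2, 147.25, 180, 180, 180].

INTERFACE

Orientations are given as [roll, pitch, yaw] about the fixed x, y, z axes, in that order (R = Rz(yaw) Ry(pitch) Rx(roll)).
In Python, from workcell import bot, viewer gives the robot as it stands.
- The arm moves only by the tool arm_command, never from a script. Its argument "motion" is a list of rows, each a list of 3 entries, a list of its own where there are three numbers: the opening, from 0 (shut) to 1 (fully open), then the shift along the tool's x, y, z in units of 60 mm (1.0 is 60 mm), then the turn, a rotation vector about the tool's x, y, z in units of 6 degrees (1.0 is 6 degrees). A call has 1 to 12 rows; each row shifts and turns the commanded pose from where the row before left it, along the tool's axes as they then stand; what a row does not reach is not made up. A row lasts 1/8 s, in which the tool goes at most 62.5 mm and 10.7 degrees, less where a joint would pass 70% of its speed; a pose out of reach is approached as far as the arm can. A call is refused whole if a number of a shift passes 1 or a number of a turn 1, either way. A call with a gripper value outside its range is refused whole. The fingers move at their own pace and stop on an object; "newtons" is the grip in N (left out, the last holds). Time passes only in rows, so rows that do not move let the fingers close. It gives the time, the measured TCP pose, the force and the opening at its end, in the units of the state.
- bot.get_obs(): the state, without advancing time (a new reading comes with each control period).
- viewer.camera(name): name is "scene" or "top" or "wrist"; returns the picture (480x640x3 uint8, blue, green, red); there is no depth.
- viewer.calibration(name): a dict with "fx", "fy", "cx", "cy" (pixels), "k1" (the pictures are not rectified: a ray, as slopes to the right and down, at radius r is drawn at 1 + k1 r^2 times it, then the intrinsics apply), "T" (4x4, takes a point from camera to world coordinates). Camera axes: x right, y down, z forward; pixel columns grow to the right and rows downward; lengths in m; the calibration is good to about 2 mm. A picture is of the moment at which its call begins: read the wrist's pose just before it. calibration takes no time and is no camera call; for the wrist camera it gives the pose at the moment of the call.
- bot.job_done(): hands the job in, once; it reports no verdict.
The state is a dict: "time": time; "q": joint angles; "qd": joint speeds; "joint_efforts": joint torques, N m; "ee_pos": TCP position; "tcp_rot": TCP orientation; "wrist_force": force on the tool from outside, world axes, zero at the start; "torque": the same for the moment, N m; "opening": finger opening in m.
Only numpy, scipy, OpenCV 4.12 (cv2) and the standard library are available. Lean on these libraries where they do the work, as an engineer would, in place of code of your own. Each camera call takes 0.05 s, during which the arm holds its last target.

## Working session

There is one attempt and no reset: what is moved stays moved. The work goes in short steps, Python scripts to look and compute and a tool call to move; the robot and the scene stay as the last step left them, time stands still between calls to the robot, and variables do not carry over. Pictures are saved under pics/ and viewed, and the job is handed in when it is done.

Besides the shell and the picture viewer there is one more tool, called after ">>>" in YAML: its name, and indented under it one key for each argument. arm_command: Moves the arm, as the interface text tells. Its arguments: {"type":"object","properties":{"motion":{"type":"array"},"newtons":{"type":"number"}},"required":["motion"]}

```bash
mkdir -p pics; ls; python3 - <<'E'
from workcell import bot, viewer
import cv2
o=bot.get_obs();print(o)
for n in ("scene","top"):
    cv2.imwrite(f"pics/{n}0.png",viewer.camera(n)); c=viewer.calibration(n);print(n,c)
E
```

```text
pics
{'time': 0.0, 'q': array([-6.37694198e+01,  5.01044306e+00,  1.00330162e+01,  9.50994213e+01,
        9.93464083e-04,  9.00001391e+01]), 'qd': array([ 0.10720068, -0.04256913,  0.07342686,  0.02352142, -0.08537199,
       -0.0379672 ]), 'joint_efforts': array([-3.82179205e-03, -5.20385885e+01,  4.64805293e+01,  1.62276562e-02,
       -2.02275637e-04, -4.21707307e-05]), 'ee_pos': array([ 0.24299084, -0.49314682,  0.2305765 ]), 'tcp_rot': array([-1.79923152e+02, -9.93276572e-04,  2.62304397e+01]), 'wrist_force': array([-0.69382656, -0.25624454,  0.47672822]), 'torque': array([-0.0123373 , -0.04264117, -0.01055669]), 'opening': 0.08511359577829661}
scene {'fx': 565.1157325905104, 'fy': 565.1157325905104, 'cx': 328.09242849246004, 'cy': 238.25270068443578, 'k1': 0.005119995734324308, 'T': array([[ 0.61736363,  0.61326611, -0.49271373,  1.11739527],
       [ 0.78661903, -0.47357545,  0.39617772, -0.53666296],
       [ 0.00962524, -0.63216372, -0.77477506,  1.01532583],
       [ 0.        ,  0.        ,  0.        ,  1.        ]])}
top {'fx': 489.24423895884627, 'fy': 489.24423895884627, 'cx': 321.41725670501006, 'cy': 243.1047335770587, 'k1': -0.12339623850036645, 'T': array([[ 0.02041224, -0.99035816,  0.13701844,  0.37674424],
       [-0.99973688, -0.01878408,  0.01316543, -0.04632481],
       [-0.01046473, -0.13725112, -0.990481  ,  1.11774724],
       [ 0.        ,  0.        ,  0.        ,  1.        ]])}
```

View pics/top0.png

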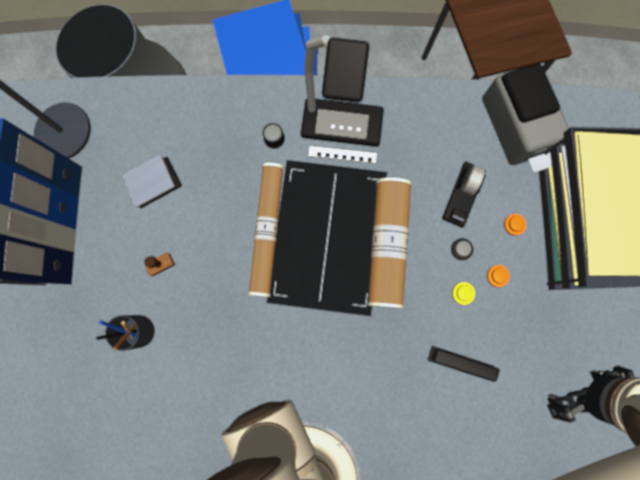

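View pics/scene0.png

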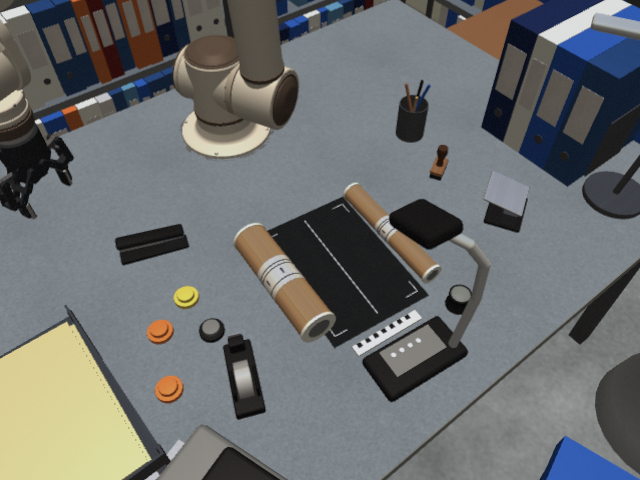

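Top view: the thick tube is at pixels (375–412, 180–306), right of the white line (337,175)–(321,300). The slim tube is on the left, the grey button is at (462,249), and the orange and yellow look-alikes are around it. Next I'll measure these.

```bash
cat > h.py <<'E'
from workcell import bot, viewer
import cv2, numpy as np
def K(c): return np.array([[c['fx'],0,c['cx']],[0,c['fy'],c['cy']],[0,0,1]]),np.array([c['k1'],0,0,0,0.])
def rays(uv,c):
    k,d=K(c); p=cv2.undistortPoints(np.asarray(uv,float).reshape(-1,1,2),k,d).reshape(-1,2)
    r=np.c_[p,np.ones(len(p))]@c['T'][:3,:3].T
    return c['T'][:3,3],r
def onz(uv,c,z):
    o,r=rays(uv,c); return o+r*((z-o[2])/r[:,2])[:,None]
def proj(P,c):
    k,d=K(c); Ti=np.linalg.inv(c['T']); rv=cv2.Rodrigues(Ti[:3,:3])[0]
    return cv2.projectPoints(np.asarray(P,float).reshape(-1,1,3),rv,Ti[:3,3],k,d)[0].reshape(-1,2)
def two(uv1,c1,uv2,c2):
    o1,r1=rays(uv1,c1);o2,r2=rays(uv2,c2);r1=r1[0]/np.linalg.norm(r1[0]);r2=r2[0]/np.linalg.norm(r2[0])
    s=np.linalg.lstsq(np.c_[r1,-r2],o2-o1,rcond=None)[0]
    a=o1+s[0]*r1;b=o2+s[1]*r2;return (a+b)/2,np.linalg.norm(a-b)
def crop(im,x0,y0,x1,y1,s,name):
    cv2.imwrite(name,cv2.resize(im[y0:y1,x0:x1],None,fx=s,fy=s,interpolation=cv2.INTER_CUBIC))
E
python3 - <<'E'
from h import *
t=cv2.imread('pics/top0.png');s=cv2.imread('pics/scene0.png')
crop(t,240,150,440,320,3.5,'pics/t0c.png'); crop(t,430,220,530,310,6,'pics/t0b.png')
crop(s,220,170,450,350,3.4,'pics/s0c.png'); crop(s,130,270,250,350,6,'pics/s0b.png')
E
```

```text
(no output)
```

View pics/t0c.png

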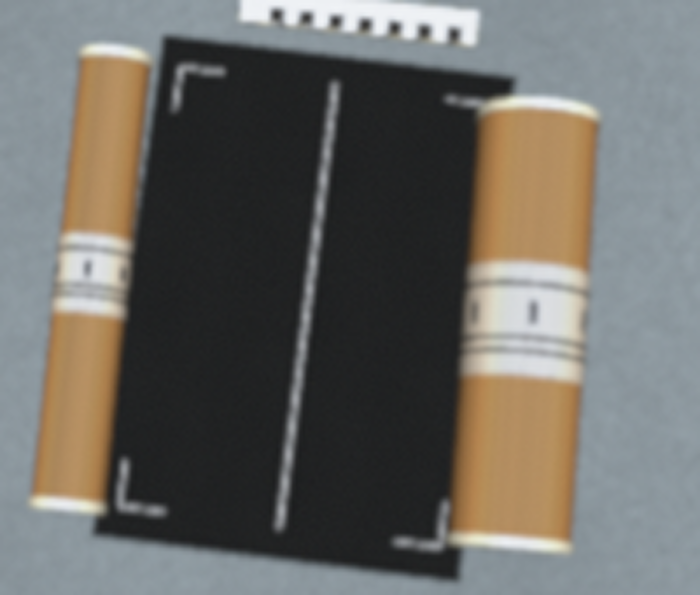

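View pics/s0c.png

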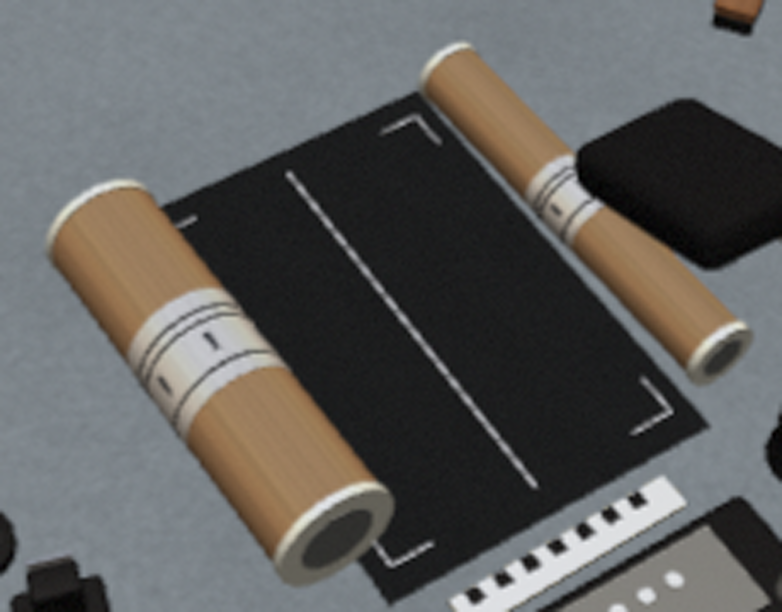

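View pics/t0b.png

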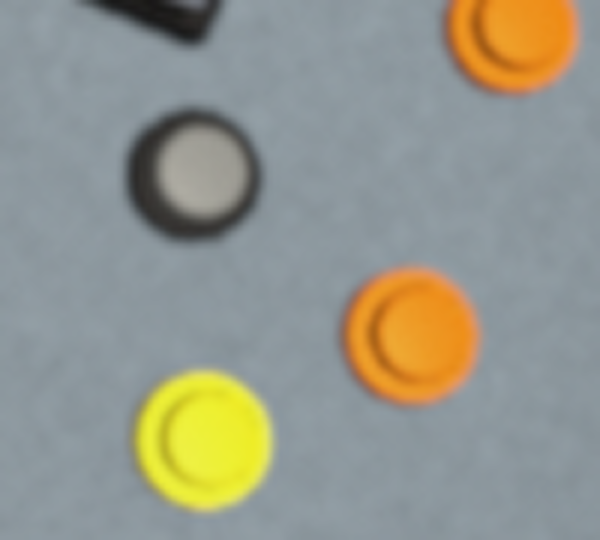

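View pics/s0b.png

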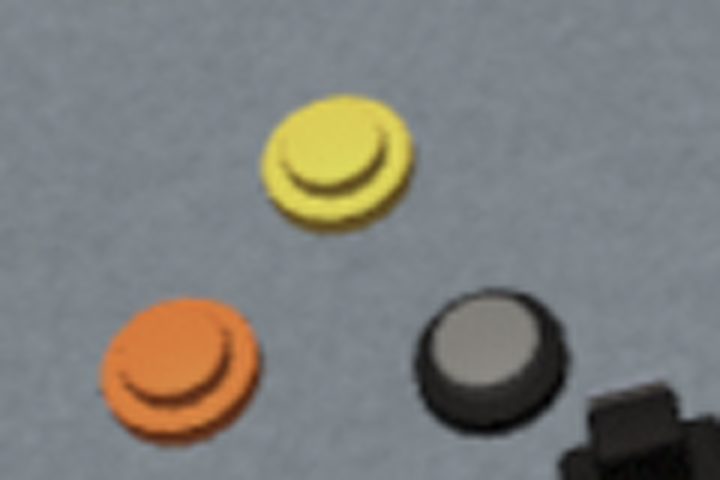

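```bash
cat >> h.py <<'E'
def linefit(P):
    vx,vy,x,y=cv2.fitLine(np.asarray(P,np.float32)[:,:2],cv2.DIST_HUBER,0,.001,.001).ravel()
    if vx<0: vx,vy=-vx,-vy
    return np.array([x,y]),np.array([vx,vy]),np.degrees(np.arctan2(vy,vx))
def tube_axis(im,c,roi,R=.0385,h=.04):
    x0,y0,x1,y1=roi; hsv=cv2.cvtColor(im,cv2.COLOR_BGR2HSV)
    m=cv2.inRange(hsv,(5,90,60),(25,255,255)); z=np.zeros_like(m); z[y0:y1,x0:x1]=m[y0:y1,x0:x1]
    A=[]
    for v in range(y0,y1):
        u=np.flatnonzero(z[v])
        if len(u)<20: continue
        o,r=rays([[u[0]-.5,v],[u[-1]+.5,v]],c); r/=np.linalg.norm(r,axis=1)[:,None]
        b=r.sum(0); A.append(o+b*(h-o[2])/b[2])
    return np.array(A)
E
python3 - <<'E'
from h import *
t=cv2.imread('pics/top0.png');s=cv2.imread('pics/scene0.png')
ct=viewer.calibration('top');cs=viewer.calibration('scene')
f=lambda U,x0,y0,k:[[x0+(a+.5)/k-.5,y0+(b+.5)/k-.5] for a,b in U]
# line by mask
g=cv2.cvtColor(t,cv2.COLOR_BGR2GRAY).astype(float)
L=[]
for v in range(178,298):
    u0=int(336-(v-175)*.125); w=np.clip(g[v,u0-6:u0+7]-60,0,None); L.append([(w*np.arange(u0-6,u0+7)).sum()/w.sum(),v])
P=onz(L,ct,.001); p,d,a=linefit(P); print('line top',p,a,P[0],P[-1])
e=onz(f([(335,82),(280,530)],240,150,3.5),ct,.001);print('line ends top',e, e.mean(0))
e=onz(f([(290,174),(535,487)],220,170,3.4),cs,.001);print('line ends scene',e,e.mean(0),np.degrees(np.arctan2(*(e[1]-e[0])[[1,0]])))
A=tube_axis(t,ct,(365,170,420,315));q,dq,aq=linefit(A);print('tube',q,aq,A[0],A[-1])
e=onz(f([(540,97),(512,545)],240,150,3.5),ct,.08);print('tube ends top z.08',e,e.mean(0))
print('band', two(f([(533,312)],240,150,3.5),ct,f([(211,341)],220,170,3.4),cs))
n=np.array([-d[1],d[0]]);m=e.mean(0)[:2];print('offset centre',(q+dq*((m-q)@dq)-p)@n)
b1=f([(203,171)],430,220,6);b2=f([(485,340)],130,270,6)
print('btn',two(b1,ct,b2,cs),onz(b1,ct,.022),onz(b2,cs,.022))
e=f([(100,45),(68,500)],240,150,3.5);print('slim',onz(e,ct,.05))
E
```

```text
line top [ 0.5453595  -0.04480541] -6.0893383 [ 0.68642839 -0.06000414  0.001     ] [ 0.40749463 -0.03038832  0.001     ]
line ends top [[ 0.69844977 -0.060929    0.001     ]
 [ 0.39826427 -0.03016467  0.001     ]] [ 0.54835702 -0.04554684  0.001     ]
line ends scene [[ 0.39669839 -0.02853101  0.001     ]
 [ 0.6935095  -0.06143418  0.001     ]] [ 0.54510394 -0.04498259  0.001     ] -6.325728939162594
tube [ 0.53944147 -0.18298456] -3.7446334 [ 0.66879456 -0.18475683  0.04      ] [ 0.40029662 -0.17506481  0.04      ]
tube ends top z.08 [[ 0.66863078 -0.18832829  0.08      ]
 [ 0.39029166 -0.17135182  0.08      ]] [ 0.52946122 -0.17984005  0.08      ]
band (array([ 0.53175719, -0.18441373,  0.08122987]), np.float64(0.002162169144641169))
offset centre -0.1384431129384563
btn (array([ 0.5222182 , -0.35575782,  0.02330397]), np.float64(0.00248448618303903)) [[ 0.52301856 -0.35503116  0.022     ]] [[ 0.52065823 -0.35652057  0.022     ]]
slim [[0.70675013 0.0923304  0.05      ]
 [0.41303362 0.1017284  0.05      ]]
```

>>> arm_command:
  motion:
    - [1, [0.785, -0.452, 0.2], [0, 0, 0]]
    - [1, [0.785, -0.452, 0.2], [0, 0, 0]]
    - [1, [0.785, -0.452, 0.2], [0, 0, 0]]
    - [1, [0.785, -0.452, 0.2], [0, 0, 0]]
    - [1, [0.785, -0.452, 0.2], [0, 0, 0]]
    - [1, [0.785, -0.452, 0.2], [0, 0, 0]]
    - [1, [0.785, -0.452, 0.2], [0, 0, 0]]
    - [1, [0, 0, 0], [0, 0, -1]]
    - [1, [0, 0, 0], [0, 0, -1]]
    - [1, [0, 0, 0], [0, 0, -1]]
    - [1, [0, 0, 0], [0, 0, -1]]
    - [1, [0, 0, 0], [0, 0, -1]]

```text
time: 1.6
ee_pos: [0.4547, -0.1773, 0.1469]
tcp_rot: [-180.0, 0.0, 56.4]
wrist_force: [0.5, -1.0, -0.5]
opening: 0.0856
```

>>> arm_command:
  motion:
    - [1, [0, 0, 0], [0, 0, -1]]
    - [1, [0, 0, 0], [0, 0, -1]]
    - [1, [0, 0, 0], [0, 0, -1]]
    - [1, [0, 0, 0], [0, 0, -1]]
    - [1, [0, 0, 0], [0, 0, -1]]
    - [1, [0, 0, 0], [0, 0, 0]]

```text
time: 2.35
ee_pos: [0.4548, -0.1773, 0.147]
tcp_rot: [-180.0, -0.0, 86.2]
wrist_force: [0.4, 0.0, -0.5]
opening: 0.0851
```

```bash
python3 - <<'E'
from h import *
c=viewer.calibration('wrist');im=viewer.camera('wrist');cv2.imwrite('pics/w1.png',im);print(c)
o=bot.get_obs()['ee_pos'];print(proj([[.455,-.1774,.08],[.374,-.172,.08],[.374,-.172,.1]],c))
E
```

```text
{'fx': 335.22518836856875, 'fy': 335.22518836856875, 'cx': 322.1296828552991, 'cy': 240.23273367059915, 'k1': -0.027261518303956088, 'T': array([[ 0.99789171, -0.06175785, -0.01995271,  0.46002637],
       [-0.06488296, -0.95655203, -0.28425064, -0.10404881],
       [-0.0015311 ,  0.28494594, -0.95854236,  0.28946902],
       [ 0.        ,  0.        ,  0.        ,  1.        ]])}
[[322.22671617 256.54019507]
 [199.99679211 256.22940785]
 [188.50497503 267.11249167]]
```

View pics/w1.png

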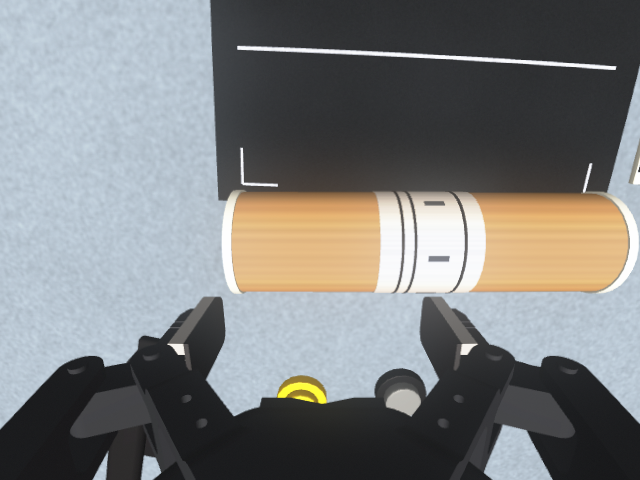

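>>> arm_command:
  motion:
    - [1, [0, 0, 0.4], [0, 0, 0]]
    - [1, [0, 0, 0.4], [0, 0, 0]]
    - [1, [0, 0, 0.4], [0, 0, 0]]
    - [1, [0, 0, 0.05], [0, 0, 0]]
    - [1, [0, 0, 0.03], [0, 0, 0]]

```text
time: 3.02
ee_pos: [0.4552, -0.1774, 0.0711]
tcp_rot: [180.0, 0.0, 86.2]
wrist_force: [1.1, -0.0, -0.1]
opening: 0.0854
```

>>> arm_command:
  motion:
    - [1, [0, 0, 0.03], [0, 0, 0]]
    - [1, [0, 0, 0.03], [0, 0, 0]]

```text
time: 3.28
ee_pos: [0.4553, -0.1775, 0.0675]
tcp_rot: [179.9, 0.0, 86.2]
wrist_force: [0.2, -0.1, 0.0]
opening: 0.0853
```

>>> arm_command:
  motion:
    - [1, [0, 0, 0.025], [0, 0, 0]]
    - [1, [0, 0, 0.01], [0, 0, 0]]

```text
time: 3.52
ee_pos: [0.455, -0.1774, 0.0651]
tcp_rot: [180.0, 0.0, 86.2]
wrist_force: [-2.3, -0.1, 5.0]
opening: 0.0856
```

>>> arm_command:
  motion:
    - [1, [0, 0, 0.01], [0, 0, 0]]
    - [1, [0, 0, 0], [0, 0, 0]]

```text
time: 3.78
ee_pos: [0.4551, -0.1775, 0.0651]
tcp_rot: [180.0, 0.0, 86.2]
wrist_force: [-2.3, -0.7, 7.5]
opening: 0.0853
```

>>> arm_command:
  motion:
    - [1, [0, 0, 0.02], [0, 0, 0]]
    - [1, [0, 0, 0.02], [0, 0, 0]]
    - [1, [0, 0.03, 0], [0, 0, 0.05]]
    - [1, [0, 0.03, 0], [0, 0, 0.1]]
    - [1, [0, 0.02, 0], [0, 0, 0.1]]
    - [1, [0, 0.02, 0], [0, 0, 0.1]]
    - [1, [0, 0.01, 0], [0, 0, 0.1]]
    - [1, [0, 0, 0], [0, 0, 0]]

```text
time: 4.78
ee_pos: [0.4615, -0.1785, 0.0648]
tcp_rot: [179.9, 0.1, 83.5]
wrist_force: [-11.3, 0.5, 24.4]
opening: 0.0854
```

```bash
cat >> h.py <<'E'
def report(tag):
    o=bot.get_obs(); c=viewer.calibration('top'); t=viewer.camera('top'); cv2.imwrite(f'pics/{tag}_t.png',t)
    print(o['time'],o['ee_pos'].round(4),o['wrist_force'].round(1)); return t,c
E
python3 - <<'E'
from h import *
t,c=report('r1'); cw=viewer.calibration('wrist'); w=viewer.camera('wrist'); cv2.imwrite('pics/r1_w.png',w); crop(t,240,150,440,320,3.5,'pics/r1c.png')
E
```

```text
4.775 [ 0.4615 -0.1785  0.0648] [-11.3   0.5  24.4]
```

View pics/r1_w.png

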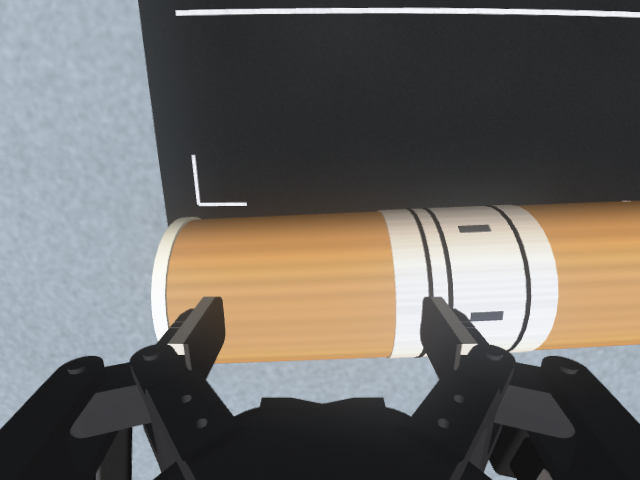

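View pics/r1c.png

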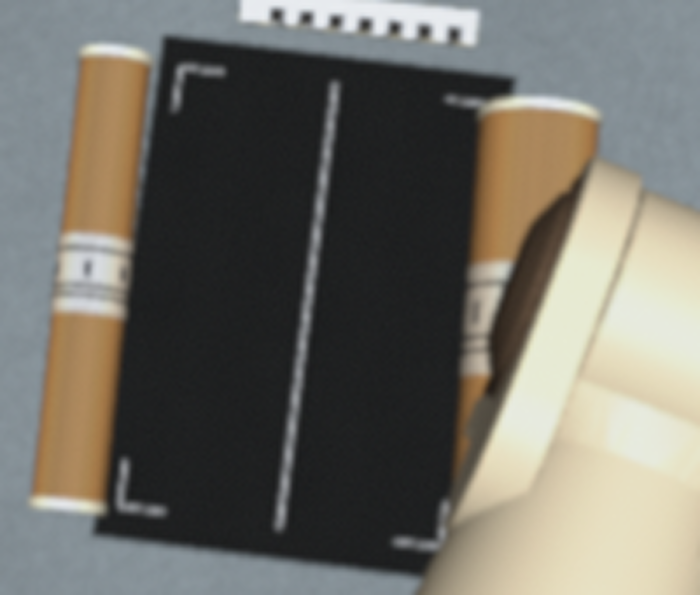

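>>> arm_command:
  motion:
    - [1, [0, 0, -0.01], [0, 0, 0]]
    - [1, [0.05, 0, 0], [0, 0, 0.05]]
    - [1, [0.1, 0, 0], [0, 0, 0.05]]
    - [1, [0.1, 0, 0], [0, 0, 0.05]]
    - [1, [0.1, 0, 0], [0, 0, 0.05]]
    - [1, [0.05, 0, 0], [0, 0, 0]]
    - [1, [0, 0, 0], [0, 0, 0]]

```text
time: 5.75
ee_pos: [0.4641, -0.1539, 0.0641]
tcp_rot: [180.0, 0.0, 82.3]
wrist_force: [-11.1, 2.4, 16.8]
opening: 0.0851
```

```bash
cat >> h.py <<'E'
def wline(tag):
    """wrist view: centre line and tube silhouette edges by brown mask, columnwise"""
    c=viewer.calibration('wrist'); w=viewer.camera('wrist'); cv2.imwrite(f'pics/{tag}_w.png',w); return w,c
def wtube(w,c,h=.04,band=None):
    hsv=cv2.cvtColor(w,cv2.COLOR_BGR2HSV); m=cv2.inRange(hsv,(5,80,60),(25,255,255))
    n,l,st,_=cv2.connectedComponentsWithStats(m)
    m=np.isin(l,[i for i in range(1,n) if st[i,4]>1500]).astype(np.uint8)
    top=[];bot_=[];A=[]
    for u in range(0,640,4):
        v=np.flatnonzero(m[:,u])
        if len(v)<60: continue
        o,r=rays([[u,v[0]-.5],[u,v[-1]+.5]],c); r/=np.linalg.norm(r,axis=1)[:,None]
        b=r.sum(0); A.append(np.r_[o+b*(h-o[2])/b[2],v[0],v[-1],u])
    return np.array(A)
E
python3 - <<'E'
from h import *
t,c=report('r2'); w,cw=wline('r2')
for tag in ('r1',):
    pass
A=wtube(w,cw); print(A[::8].round(3)); print(linefit(A))
E
```

```text
5.75 [ 0.4641 -0.1539  0.0641] [-11.1   2.4  16.8]
[[ 3.93e-01 -1.43e-01  4.00e-02  2.50e+02  3.09e+02  1.88e+02]
 [ 4.10e-01 -1.64e-01  4.00e-02  2.42e+02  3.85e+02  2.28e+02]
 [ 4.28e-01 -1.65e-01  4.00e-02  2.40e+02  3.84e+02  2.60e+02]
 [ 4.46e-01 -1.66e-01  4.00e-02  2.38e+02  3.82e+02  2.92e+02]
 [ 4.63e-01 -1.68e-01  4.00e-02  2.36e+02  3.80e+02  3.24e+02]
 [ 4.81e-01 -1.69e-01  4.00e-02  2.34e+02  3.78e+02  3.56e+02]
 [ 4.98e-01 -1.83e-01  4.00e-02  2.71e+02  3.77e+02  3.88e+02]
 [ 6.03e-01 -1.77e-01  4.00e-02  2.20e+02  3.61e+02  5.76e+02]
 [ 6.21e-01 -1.79e-01  4.00e-02  2.18e+02  3.62e+02  6.08e+02]]
(array([ 0.50620234, -0.17077662], dtype=float32), array([ 0.9974755, -0.0710111], dtype=float32), np.float32(-4.0720634))
```

View pics/r2_w.png

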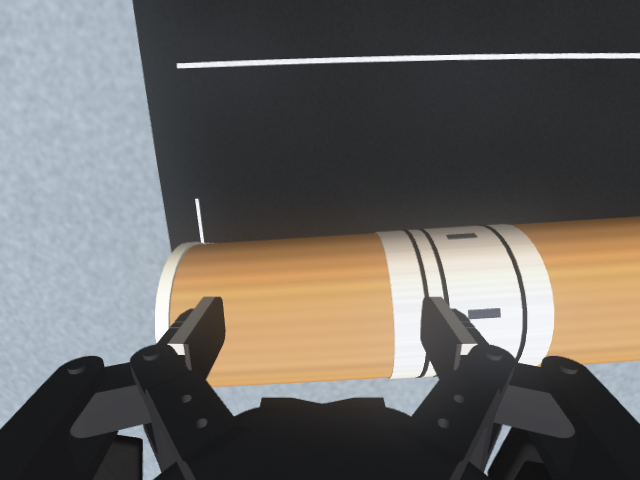

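```bash
cat >> h.py <<'E'
def wfit(w,c,verbose=True):
    A=wtube(w,c); wd=A[:,4]-A[:,3]; i=wd>np.percentile(wd,90)-8; B=A[i]
    p,d,a=linefit(B); r=(B[:,:2]-p)@np.array([-d[1],d[0]]); B=B[abs(r)<.002]; p,d,a=linefit(B)
    # centre line of mat
    g=cv2.cvtColor(w,cv2.COLOR_BGR2GRAY).astype(float); L=[]
    for u in range(240,600,4):
        col=g[:260,u]; top=int(A[np.argmin(abs(A[:,5]-u)),3])
        seg=col[:max(top-25,1)]
        if len(seg)<8: continue
        v=int(seg.argmax())
        if seg[v]>170:
            lo=max(v-4,0);k=np.clip(seg[lo:v+5]-80,0,None); L.append([u,(k*np.arange(lo,lo+len(k))).sum()/k.sum()])
    lp=None
    if len(L)>20:
        P=onz(L,c,.001); lp=linefit(P); r=(P[:,:2]-lp[0])@np.array([-lp[1][1],lp[1][0]]); lp=linefit(P[abs(r)<.002])
    if verbose:
        print('tube ang %.2f  n=%d  y at x=.46: %.4f  .54: %.4f'%(a,len(B),p[1]+(.46-p[0])*d[1]/d[0],p[1]+(.54-p[0])*d[1]/d[0]))
        if lp: print('line ang %.2f n=%d y at .46: %.4f .54: %.4f'%(lp[2],len(L),*[lp[0][1]+(x-lp[0][0])*lp[1][1]/lp[1][0] for x in (.46,.54)]))
    return (p,d,a),lp
E
python3 - <<'E'
from h import *
c=viewer.calibration('wrist'); w=cv2.imread('pics/r2_w.png'); wfit(w,c)
c1=dict(c); c1['T']=np.array([[ 0.99789171, -0.06175785, -0.01995271,  0.46002637],
       [-0.06488296, -0.95655203, -0.28425064, -0.10404881],
       [-0.0015311 ,  0.28494594, -0.95854236,  0.28946902],[0,0,0,1]])
wfit(cv2.imread('pics/w1.png'),c1)
E
```

```text
tube ang -4.09  n=62  y at x=.46: -0.1675  .54: -0.1733
line ang -6.02 n=90 y at .46: -0.0364 .54: -0.0448
tube ang -3.80  n=63  y at x=.46: -0.1791  .54: -0.1844
line ang -6.02 n=90 y at .46: -0.0363 .54: -0.0448
```

>>> arm_command:
  motion:
    - [1, [0, 0, -0.05], [0, 0, 0]]
    - [1, [0, 0, -0.15], [0, 0, 0]]
    - [1, [-0.417, -0.095, 0], [0, 0, 0]]
    - [1, [0, 0, 0], [0, 0, -0.87]]
    - [1, [0, 0, 0.13], [0, 0, 0]]
    - [1, [0, 0, 0.07], [0, 0, 0]]

```text
time: 6.6
ee_pos: [0.4559, -0.1785, 0.0642]
tcp_rot: [179.9, 0.1, 87.4]
wrist_force: [-14.3, -0.9, 40.2]
opening: 0.0856
```

>>> arm_command:
  motion:
    - [1, [0.05, 0, 0], [0, 0, 0.1]]
    - [1, [0.11, 0, 0], [0, 0, 0.15]]
    - [1, [0.11, 0, 0], [0, 0, 0.15]]
    - [1, [0.11, 0, 0], [0, 0, 0.15]]
    - [1, [0.11, 0, 0], [0, 0, 0.15]]
    - [1, [0.11, 0, 0], [0, 0, 0.15]]
    - [1, [0.11, 0, 0], [0, 0, 0.15]]
    - [1, [0.11, 0, 0], [0, 0, 0.15]]
    - [1, [0.05, 0, 0], [0, 0, 0.1]]
    - [1, [0, 0, 0], [0, 0, 0]]

```text
time: 7.85
ee_pos: [0.4609, -0.1258, 0.0642]
tcp_rot: [179.9, 0.0, 80.0]
wrist_force: [-9.7, 1.9, 19.0]
opening: 0.0853
```

```bash
python3 - <<'E'
from h import *
w,c=wline('r3'); wfit(w,c)
E
```

```text
tube ang -4.15  n=64  y at x=.46: -0.1405  .54: -0.1463
line ang -6.01 n=90 y at .46: -0.0364 .54: -0.0448
```

>>> arm_command:
  motion:
    - [1, [0, 0, -0.06], [0, 0, 0]]
    - [1, [0, 0, -0.09], [0, 0, 0]]
    - [1, [-0.235, 0.125, 0], [0, 0, 0]]
    - [1, [0, 0, 0], [0, 0, -1]]
    - [1, [0, 0, 0.07], [0, 0, 0]]
    - [1, [0, 0, 0.03], [0, 0, 0]]

```text
time: 8.65
ee_pos: [0.4656, -0.1417, 0.065]
tcp_rot: [-180.0, 0.0, 85.9]
wrist_force: [-3.2, -0.1, 10.9]
opening: 0.0856
```

>>> arm_command:
  motion:
    - [1, [0, -0.03, 0], [0, 0, 0.1]]
    - [1, [0, -0.04, 0], [0, 0, 0.2]]
    - [1, [0, -0.04, 0], [0, 0, 0.2]]
    - [1, [0, -0.04, 0], [0, 0, 0.2]]
    - [1, [0, -0.04, 0], [0, 0, 0.2]]
    - [1, [0, -0.03, 0], [0, 0, 0.1]]

```text
time: 9.4
ee_pos: [0.4523, -0.1399, 0.0653]
tcp_rot: [-180.0, -0.0, 80.0]
wrist_force: [0.0, 0.3, 0.4]
opening: 0.0853
```

```bash
python3 - <<'E'
from h import *
w,c=wline('r4'); wfit(w,c)
E
```

```text
tube ang -4.11  n=62  y at x=.46: -0.1408  .54: -0.1466
line ang -6.01 n=90 y at .46: -0.0363 .54: -0.0448
```

>>> arm_command:
  motion:
    - [1, [0, 0, -0.05], [0, 0, -1]]
    - [1, [0, 0, 0.08], [0, 0, 0]]
    - [1, [0, 0.03, 0], [0, 0, 0.1]]
    - [1, [0, 0.04, 0], [0, 0, 0.2]]
    - [1, [0, 0.04, 0], [0, 0, 0.2]]
    - [1, [0, 0.04, 0], [0, 0, 0.2]]
    - [1, [0, 0.04, 0], [0, 0, 0.2]]
    - [1, [0, 0.03, 0], [0, 0, 0.1]]

```text
time: 10.45
ee_pos: [0.4654, -0.1416, 0.0649]
tcp_rot: [180.0, 0.0, 79.9]
wrist_force: [-8.6, 0.3, 16.2]
opening: 0.0852
```

```bash
python3 - <<'E'
from h import *
w,c=wline('r5'); wfit(w,c)
E
```

```text
tube ang -4.13  n=64  y at x=.46: -0.1413  .54: -0.1471
line ang -6.01 n=90 y at .46: -0.0364 .54: -0.0448
```

View pics/r5_w.png

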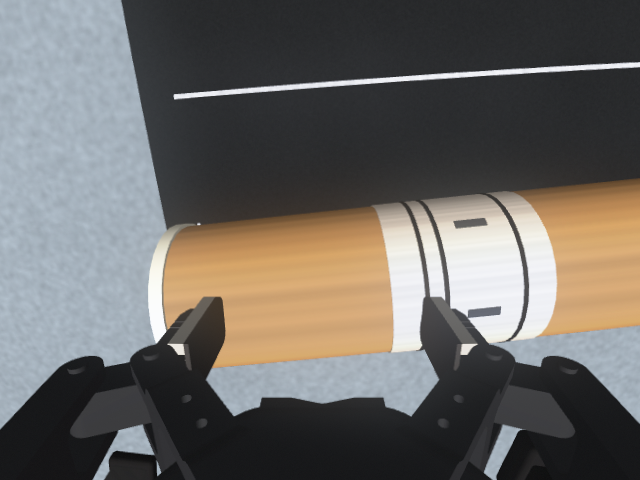

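>>> arm_command:
  motion:
    - [1, [0, 0, -0.04], [0, 0, 0]]
    - [1, [0, 0, -0.08], [0, 0, 0]]
    - [1, [-0.223, -0.08, 0], [0, 0, 0]]
    - [1, [0, 0, 0], [0, 0, -1]]
    - [1, [0, 0, 0.08], [0, 0, 0]]
    - [1, [0, 0, 0.04], [0, 0, 0]]
    - [1, [0, 0, 0], [0, 0, 0]]

```text
time: 11.38
ee_pos: [0.4585, -0.1542, 0.0646]
tcp_rot: [180.0, 0.1, 85.9]
wrist_force: [-5.0, -0.1, 12.8]
opening: 0.0855
```

>>> arm_command:
  motion:
    - [1, [0.06, 0, 0], [0, 0, 0]]
    - [1, [0.12, 0, 0], [0, 0, 0]]
    - [1, [0.12, 0, 0], [0, 0, 0]]
    - [1, [0.12, 0, 0], [0, 0, 0]]
    - [1, [0.12, 0, 0.005], [0, 0, 0]]
    - [1, [0.12, 0, 0.005], [0, 0, 0]]
    - [1, [0.12, 0, 0.005], [0, 0, 0]]
    - [1, [0.1, 0, 0.005], [0, 0, 0]]
    - [1, [0.05, 0, 0], [0, 0, 0]]
    - [1, [0, 0, 0], [0, 0, 0]]

```text
time: 12.62
ee_pos: [0.4624, -0.0979, 0.0637]
tcp_rot: [180.0, -0.0, 85.9]
wrist_force: [-6.8, 1.8, 14.7]
opening: 0.0852
```

```bash
python3 - <<'E'
from h import *
w,c=wline('r6'); wfit(w,c)
E
```

```text
tube ang -4.07  n=58  y at x=.46: -0.1123  .54: -0.1180
line ang -6.00 n=90 y at .46: -0.0364 .54: -0.0448
```

>>> arm_command:
  motion:
    - [1, [0, 0, -0.04], [0, 0, 0]]
    - [1, [0, 0, -0.08], [0, 0, 0]]
    - [1, [-0.475, -0.03, 0], [0, 0, 0]]
    - [1, [0, 0, 0], [0, 0, 0]]
    - [1, [0, 0, 0.07], [0, 0, 0]]
    - [1, [0, 0, 0.03], [0, 0, 0]]
    - [1, [0, 0, 0], [0, 0, 0]]

```text
time: 13.55
ee_pos: [0.459, -0.1261, 0.0645]
tcp_rot: [179.9, 0.0, 86.1]
wrist_force: [-3.8, -0.6, 9.8]
opening: 0.0853
```

>>> arm_command:
  motion:
    - [1, [0.06, 0, 0.005], [0, 0, 0]]
    - [1, [0.12, 0, 0.005], [0, 0, 0]]
    - [1, [0.12, 0, 0], [0, 0, 0]]
    - [1, [0.12, 0, 0], [0, 0, 0]]
    - [1, [0.12, 0, 0.005], [0, 0, 0]]
    - [1, [0.12, 0, 0.005], [0, 0, 0]]
    - [1, [0.12, 0, 0.005], [0, 0, 0]]
    - [1, [0.1, 0, 0.005], [0, 0, 0]]
    - [1, [0.05, 0, 0], [0, 0, 0]]
    - [1, [0, 0, 0], [0, 0, 0]]

```text
time: 14.8
ee_pos: [0.4629, -0.0697, 0.0637]
tcp_rot: [179.9, -0.0, 86.1]
wrist_force: [-7.0, 2.7, 20.3]
opening: 0.0856
```

>>> arm_command:
  motion:
    - [1, [0, 0, -0.04], [0, 0, 0]]
    - [1, [0, 0, -0.08], [0, 0, 0]]
    - [1, [-0.475, -0.03, 0], [0, 0, 0]]
    - [1, [0, 0, 0], [0, 0, 0]]

```text
time: 15.3
ee_pos: [0.4586, -0.0997, 0.0688]
tcp_rot: [-180.0, 0.0, 86.0]
wrist_force: [0.1, 0.2, 0.4]
opening: 0.0855
```

```bash
python3 - <<'E'
from h import *
w,c=wline('r7'); wfit(w,c)
t,ct=report('r7'); crop(t,240,150,440,320,3.5,'pics/r7c.png')
E
```

```text
tube ang -3.91  n=63  y at x=.46: -0.0839  .54: -0.0893
line ang -6.42 n=27 y at .46: -0.0357 .54: -0.0447
15.35 [ 0.4586 -0.0991  0.0687] [ 0.2  0.1 -0.2]
```

View pics/r7_w.png

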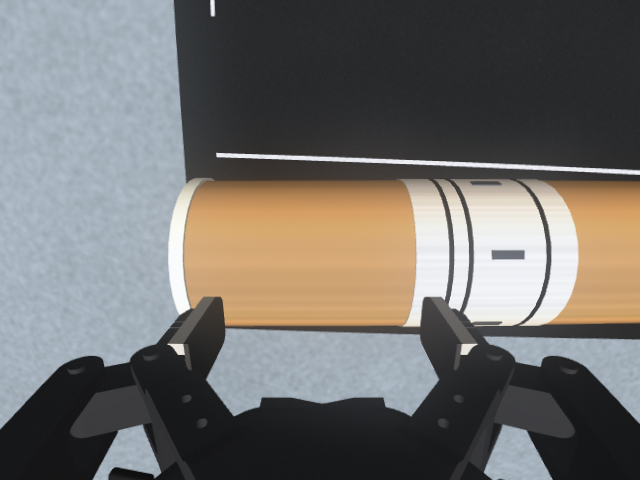

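>>> arm_command:
  motion:
    - [1, [0, 0, 0.065], [0, 0, 0]]
    - [1, [0, 0, 0.03], [0, 0, 0]]
    - [1, [0.05, 0, 0.005], [0, 0, 0]]
    - [1, [0.12, 0, 0.005], [0, 0, 0]]
    - [1, [0.12, 0, 0], [0, 0, 0]]
    - [1, [0.12, 0, 0], [0, 0, 0]]
    - [1, [0.12, 0, 0.005], [0, 0, 0]]
    - [1, [0.12, 0, 0.005], [0, 0, 0]]
    - [1, [0.12, 0, 0.005], [0, 0, 0]]
    - [1, [0.1, 0, 0.005], [0, 0, 0]]
    - [1, [0.05, 0, 0], [0, 0, 0]]
    - [1, [0, 0, 0], [0, 0, 0]]

```text
time: 16.9
ee_pos: [0.463, -0.043, 0.0639]
tcp_rot: [179.9, -0.0, 86.1]
wrist_force: [-9.5, 2.6, 23.3]
opening: 0.0853
```

>>> arm_command:
  motion:
    - [1, [0, 0, -0.04], [0, 0, 0]]
    - [1, [0, 0, -0.1], [0, 0, 0]]
    - [1, [-0.4, -0.03, 0], [0, 0, 0]]
    - [1, [0, 0, 0], [0, 0, 0]]

```text
time: 17.4
ee_pos: [0.459, -0.0683, 0.0698]
tcp_rot: [-180.0, 0.0, 86.0]
wrist_force: [0.5, 0.6, -0.6]
opening: 0.0853
```

```bash
python3 - <<'E'
from h import *
w,c=wline('r8'); wfit(w,c)
t,ct=report('r8'); crop(t,240,150,440,320,3.5,'pics/r8c.png')
E
```

```text
tube ang -3.77  n=62  y at x=.46: -0.0557  .54: -0.0610
line ang 61.17 n=52 y at .46: -0.1707 .54: -0.0254
17.45 [ 0.459  -0.0678  0.0697] [ 0.4  0.2 -0.5]
```

View pics/r8c.png

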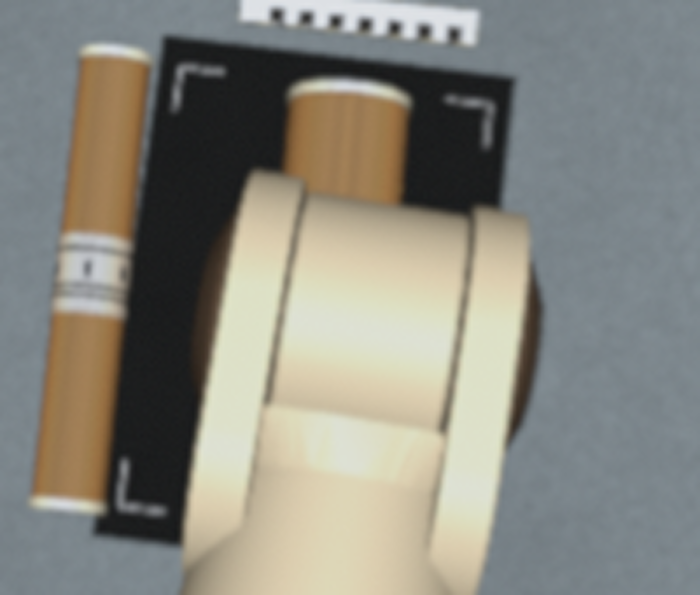

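>>> arm_command:
  motion:
    - [1, [0.067, 0, 0.07], [0, 0, 0]]
    - [1, [0, 0, 0.045], [0, 0, 0]]
    - [1, [0.04, 0, 0], [0, 0, 0]]
    - [1, [0.09, 0, 0], [0, 0, 0]]
    - [1, [0.09, 0, 0], [0, 0, 0]]
    - [1, [0.09, 0, 0], [0, 0, 0]]
    - [1, [0.09, 0, 0], [0, 0, 0]]
    - [1, [0.07, 0, 0], [0, 0, 0]]
    - [1, [0.04, 0, 0], [0, 0, 0]]
    - [1, [0.02, 0, 0], [0, 0, 0]]
    - [1, [0, 0, 0], [0, 0, 0]]
    - [1, [0, 0, 0], [0, 0, 0]]

```text
time: 19.0
ee_pos: [0.4619, -0.0313, 0.0647]
tcp_rot: [179.9, -0.0, 86.1]
wrist_force: [-6.2, 1.0, 17.1]
opening: 0.0852
```

>>> arm_command:
  motion:
    - [1, [0, 0, -0.04], [0, 0, 0]]
    - [1, [0, 0, -0.06], [0, 0, 0]]
    - [1, [-0.1, 0, -0.4], [0, 0, 0]]
    - [1, [-0.6, 0, -0.6], [0, 0, 0]]
    - [1, [-0.9, 0, 0], [0, 0, 0]]
    - [1, [-0.9, 0, 0], [0, 0, 0]]
    - [1, [-0.9, 0, 0], [0, 0, 0]]
    - [1, [0, 0, 0], [0, 0, 0]]

```text
time: 20.0
ee_pos: [0.447, -0.2382, 0.1283]
tcp_rot: [-180.0, -0.0, 85.8]
wrist_force: [-0.6, 0.3, -0.1]
opening: 0.0856
```

```bash
python3 - <<'E'
from h import *
w,c=wline('r9'); wfit(w,c)
t,ct=report('r9'); crop(t,240,150,440,320,3.5,'pics/r9c.png')
s=viewer.camera('scene');cv2.imwrite('pics/r9_s.png',s);crop(s,220,150,450,330,3.4,'pics/r9sc.png')
A=tube_axis(t,ct,(300,160,400,320)); p,d,a=linefit(A); print('top tube',a,p,p[1]+(.54-p[0])*d[1]/d[0],len(A))
E
```

```text
Traceback (most recent call last):
  File "h.py", line 51, in wfit
    A=wtube(w,c); wd=A[:,4]-A[:,3]; i=wd>np.percentile(wd,90)-8; B=A[i]
                     ~^^^^^
IndexError: too many indices for array: array is 1-dimensional, but 2 were indexed
```

View pics/r9_w.png

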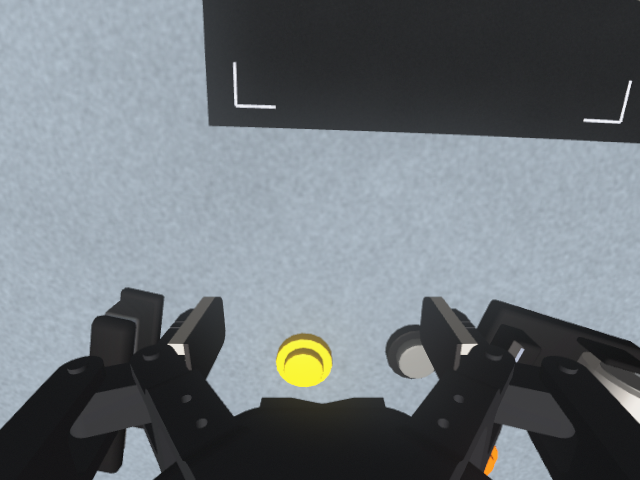

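```bash
cat > fin.py <<'E'
from h import *
import sys
k=sys.argv[1]
t,ct=report(k); crop(t,240,150,440,320,3.5,f'pics/{k}c.png')
s=viewer.camera('scene');cv2.imwrite(f'pics/{k}_s.png',s);crop(s,220,150,450,330,3.4,f'pics/{k}sc.png')
A=tube_axis(t,ct,(300,160,400,320)); p,d,a=linefit(A); print('top tube',a,p,p[1]+(.54-p[0])*d[1]/d[0],len(A))
E
python3 fin.py r9
```

```text
20.05 [ 0.4471 -0.2366  0.1284] [-1.1  0.1 -0.1]
top tube -3.8176885 [ 0.60243547 -0.04851806] -0.04435174 86
```

View pics/r9c.png

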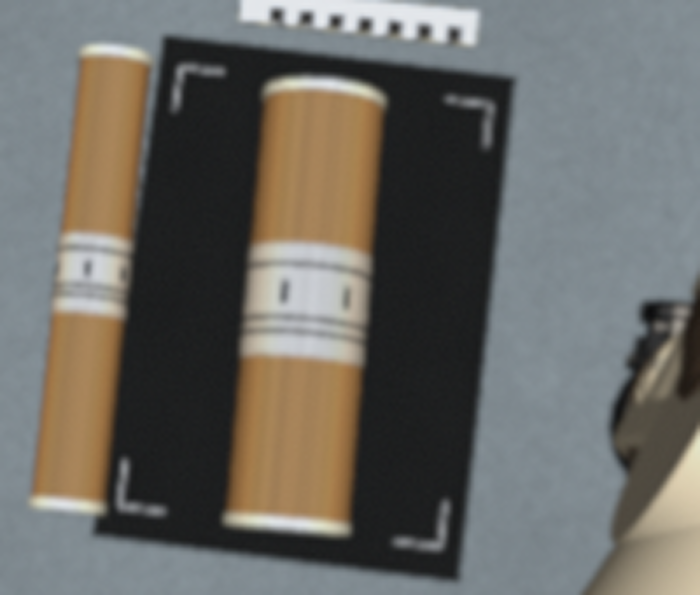

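View pics/r9sc.png

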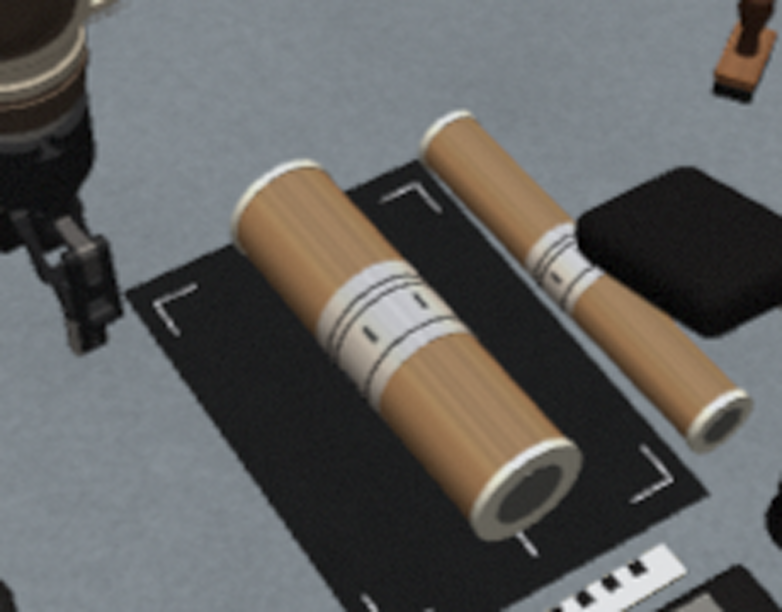

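>>> arm_command:
  motion:
    - [0, [-0.629, 0.464, 0], [0, 0, 0]]
    - [0, [-0.629, 0.464, 0], [0, 0, 0]]
    - [0, [-0.629, 0.464, 0], [0, 0, 0]]
    - [0, [0, 0, 0], [0, 0, 1]]
    - [0, [0, 0, 0], [0, 0, 1]]
    - [0, [0, 0, 0], [0, 0, 1]]
    - [0, [0, 0, 0], [0, 0, 1]]
    - [0, [0, 0, 0], [0, 0, 1]]
    - [0, [0, 0, 0], [0, 0, 1]]
    - [0, [0, 0, 0], [0, 0, 1]]
    - [0, [0, 0, 0], [0, 0, 1]]
    - [0, [0, 0, 0], [0, 0, 1]]

```text
time: 21.65
ee_pos: [0.5239, -0.3524, 0.1291]
tcp_rot: [-180.0, -0.0, 32.0]
wrist_force: [0.6, -0.6, -0.4]
opening: -0.0
```

>>> arm_command:
  motion:
    - [0, [0, 0, 0], [0, 0, 1]]
    - [0, [0, 0, 0], [0, 0, 1]]
    - [0, [0, 0, 0], [0, 0, 1]]
    - [0, [0, 0, 0], [0, 0, 1]]
    - [0, [0, 0, 0], [0, 0, 1]]
    - [0, [0, 0, 0], [0, 0, 0]]

```text
time: 22.4
ee_pos: [0.5237, -0.3527, 0.129]
tcp_rot: [-180.0, 0.0, 2.2]
wrist_force: [0.3, -0.9, 0.6]
opening: -0.0004
```

```bash
python3 - <<'E'
from h import *
w,c=wline('b1'); s=viewer.camera('scene'); crop(s,100,200,300,350,4,'pics/b1s.png')
print(proj([[.522,-.3558,.022]],c))
E
```

```text
[[327.02253437 240.62353682]]
```

View pics/b1_w.png

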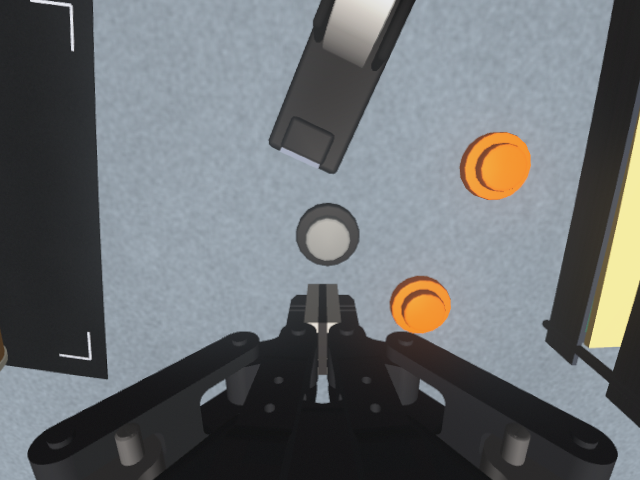

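View pics/b1s.png

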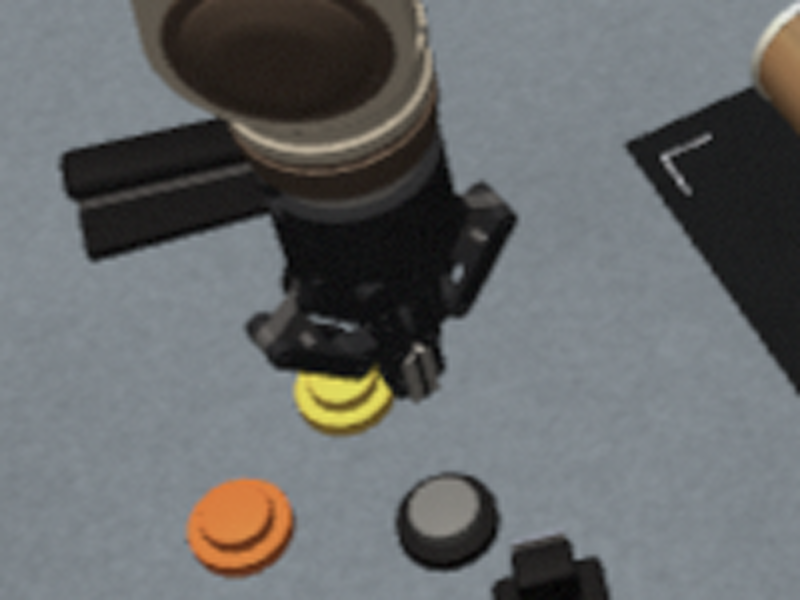

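>>> arm_command:
  motion:
    - [0, [-0.03, 0.05, 0.5], [0, 0, 0]]
    - [0, [0, 0, 0.5], [0, 0, 0]]
    - [0, [0, 0, 0.4], [0, 0, 0]]
    - [0, [0, 0, 0.28], [0, 0, 0]]
    - [0, [0, 0, 0], [0, 0, 0]]

```text
time: 23.12
ee_pos: [0.5209, -0.3567, 0.027]
tcp_rot: [-179.9, 0.1, 2.1]
wrist_force: [-0.5, 0.0, -0.2]
opening: -0.0
```

>>> arm_command:
  motion:
    - [0, [0, 0, 0.05], [0, 0, 0]]
    - [0, [0, 0, 0.05], [0, 0, 0]]
    - [0, [0, 0, 0.05], [0, 0, 0]]
    - [0, [0, 0, 0.05], [0, 0, 0]]
    - [0, [0, 0, 0.03], [0, 0, 0]]
    - [0, [0, 0, 0], [0, 0, 0]]

```text
time: 23.88
ee_pos: [0.5219, -0.3577, 0.016]
tcp_rot: [179.9, -0.1, 2.0]
wrist_force: [0.0, 1.5, 11.8]
opening: -0.0002
```

>>> arm_command:
  motion:
    - [0, [0, 0, 0], [0, 0, 0]]
    - [0, [0, 0, -0.1], [0, 0, 0]]
    - [0, [0, 0, -0.15], [0, 0, 0]]
    - [0, [0, 0, -0.5], [0, 0, 0]]
    - [0, [0, 0, -0.8], [0, 0, 0]]
    - [0, [0, 0, -0.5], [0, 0, 0]]
    - [0, [0, 0, 0], [0, 0, 0]]
    - [0, [0, 0, 0], [0, 0, 0]]

```text
time: 24.88
ee_pos: [0.521, -0.357, 0.1363]
tcp_rot: [-179.9, 0.1, 2.0]
wrist_force: [-1.1, 0.5, 0.3]
opening: -0.0
```

```bash
python3 fin.py f1; python3 - <<'E'
from h import *
w,c=wline('f1')
E
```

```text
24.875 [ 0.521  -0.357   0.1363] [-1.1  0.5  0.3]
top tube -3.8176885 [ 0.60243547 -0.04851806] -0.04435174 86
```

View pics/f1_t.png

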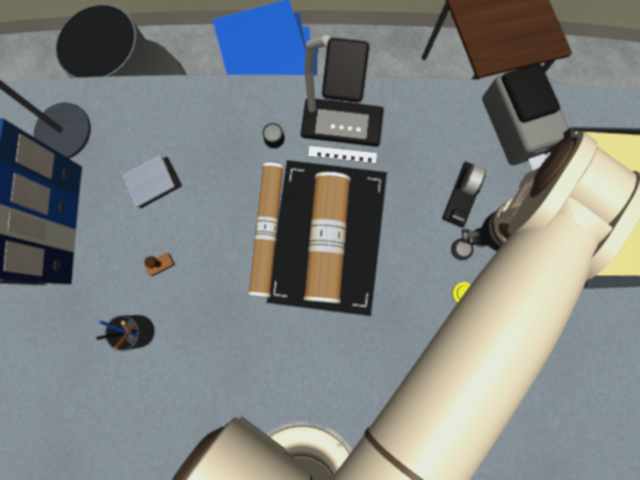

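View pics/f1_s.png

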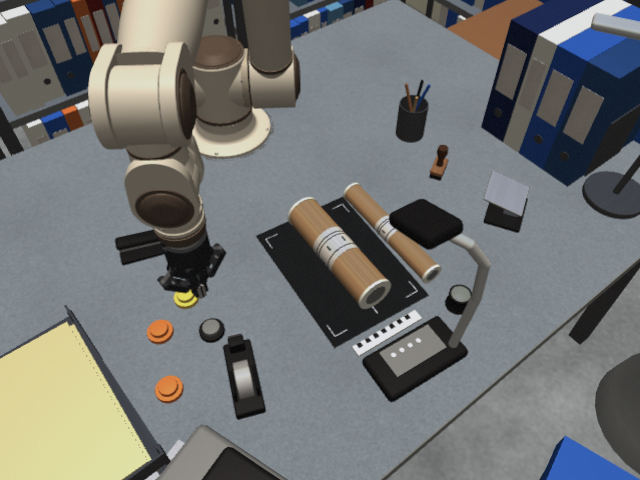

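View pics/f1_w.png

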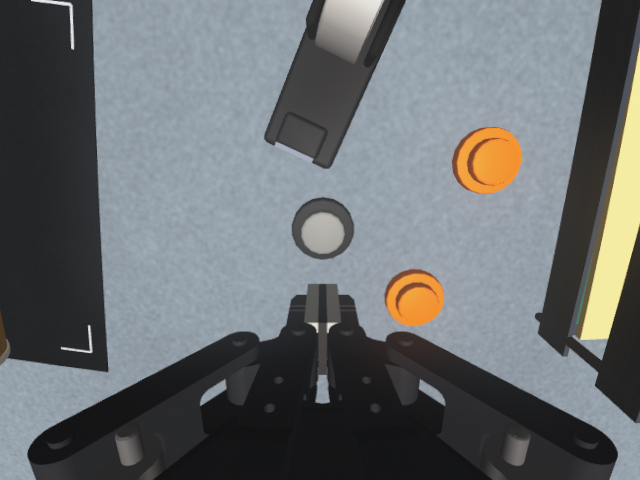

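The final pictures show the tube at (327,237) centred on the line, with identical fits before and after the press. The button is up, and everything else sits where it started. Handing in.

```bash
python3 -c "
from workcell import bot
print(bot.job_done())"
```

```text
the job is handed in; nothing more can be done
None
```

The thick tube now lies over the mat's white line, but about 2.2° off parallel to it. I rolled it there in six top-contact strokes, let go, pressed the grey shutter button once, and handed the job in at about 25 s.

**Last checks**
- **Position:** in the top view, the tube's axis at mid-length was within about 0.5 mm of the line. The fit was identical before and after the button press, so the tube was at rest.
- **Button:** it was pressed with 11.8 N, which brought the tip to 16 mm above the desk, the fully-down height. The pictures afterwards show it up again.
- **Other things:** the slim tube, the loose items and the orange and yellow look-alikes appear unmoved.

**What disagreed or failed**
- **Angle:** the 2.2° puts the tube's ends about 5 mm off the line, and it is what remained of the tube's starting angle. I tried to turn the tube by twisting and sliding the fingertips on it, but they only slipped and the angle did not measurably change.
- **Press force:** one touch on the tube briefly reached 40 N of wrist force, more than the light press I intended. I saw no damage afterwards.

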